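# Feel along the aquarium heater glass

## Task

Check the glass heater tube in the drawer for chips before it goes back in the fish tank: with the fingers closed and pointing straight down, lay the fingertips gently on top of the glass right beside the black cap and stroke slowly, in touch with the glass, along its top to the rounded end, then take the hand away. The heater must stay in its two red clips, neither picked up nor pressed hard, and the other things in the tray stay where they are.

Things in the scene. Friction and masses are not known exactly. Their poses are not given: they have to be found in the camera images.
- heater: aquarium heater: clear glass tube 22 mm thick lying level in the red clips, black cap (28 mm thick, 34 mm long) on one end, the other end domed. Loose, about 120 g. Origin on the tube's axis, 84 mm from the cap's face; x runs along the tube from cap to rounded end; it may roll about x. Axis 43 mm above the work surface at the start; the top of the glass is 11 mm above the axis
- glass_at_cap (a point): point on the tube's axis where the glass comes out of the black cap (the top of the glass is 11 mm above it)
- glass_end (a point): point on the tube's axis at the very end of the rounded glass end, 182 mm from glass_at_cap (the last 11 mm are domed)
- clips: two red suction clips stuck to the tray floor, each 16 mm long, 32 mm wide, centred 75 mm to the cap's side and 82 mm to the rounded end's side of the origin. They end 8 mm below the top of the glass, so its top is free all along. Origin on the tray floor straight below the heater's origin; z up, x along the tube to the rounded end. The cap's face bears on the nearer clip
- jaws (a joint): how far the soft stalks of the two clips are pressed down, together (m): 0 at rest, 0.008 at a hard stop. A downward push on the tube starts to move it at about 1.5 N and reaches the stop at about 5.5 N; let go, the tube rises again. A stroke away from the cap does not pull the tube along, as the cap bears on a clip
- guard: grey plastic slotted heater guard lying along its x, 140 x 42 x 40 mm, loose; origin at the centre of its underside. Leave alone
- pot: small terracotta pot, 72 mm across its rim, 65 mm high, loose; origin at the centre of its foot. Leave alone
- stem: green plastic plant stem lying along its x, 155 mm long, 50 mm wide over its leaves, 14 mm high, loose; origin under its middle. Leave alone
- jar: blue plastic jar with an orange lid, 48 mm in diameter, 60 mm high, loose; origin at the centre of its foot. Leave alone
- tray_floor (a point): middle of the floor of the white plastic tray in the pulled-out drawer, fixed: floor 12 mm above the work surface, x 0.36 to 0.82, y -0.31 to 0.31, its walls 60 mm and the drawer's sides 75 mm (front panel 100 mm, at x 0.33) above the work surface
Not all that is in view belongs to the job. Of the things shaped like the heater, the clear one is meant.

How it is judged:
By the outcome, as a careful person would: the job done as asked, in the order asked, and still so for the second after the job is handed in, with the robot touching nothing.
It also fails if it takes over 38 s, if anything falls off the work surface, if the arm or the gripper's body presses on something with over 40 N, if the wrist force passes 120 N, or if a joint passes its speed limit or range.

## Robot

A 6-joint arm with a two-finger parallel gripper is mounted at the origin on the work surface. World frame = base frame: x ahead of the robot, y to its left, z up, the work surface at z = 0. Lengths are in m, angles in rad, forces in N, time in s.
With the tool pointing down it reaches from about 0.4 to 0.825 m from the base axis. Payload 7 kg.
Tool frame: the origin (TCP) lies midway between the tips of the shut fingers; the grasp point (between the pads) lies 19 mm behind it; z points along the fingers, y is the line along which they close (so a half turn about z gives the same grasp; the last joint's range is limited). The gripper opens to 88 mm and grips with 3 to 60 N. Pads are 19 mm wide; open, the fingers measure 130 mm over their backs; the gripper's body (78 mm by 193 mm) begins 47 mm behind the grasp point.
Start: joints at [-0.918, 0.359, 0.012, 0, -1.224, -0.288], TCP at [0.241, -0.631, 0.227] pointing down, gripper open.
Joint ranges: [-3.07, 3.07], [-1.43, 2.12], [-1.02, 1.25], [-3.03, 1.67], [-3.05, -0], [-3.03, 3.03]. Speed limits (rad/s): [2.39, 2.39, 3.01, 3.14, 3.14, 3.14].

## Interface

Orientations are given as [roll, pitch, yaw] about the fixed x, y, z axes, in that order (R = Rz(yaw) Ry(pitch) Rx(roll)).
In Python, from station import arm, grab_frame, camera_params, spot_in gives the robot as it stands.
- The arm moves only by the shell command python3 -m jog 'ROWS' [FORCE]. ROWS is JSON, a list that holds one entry, the list of rows, each a list of 7 numbers: the shift along the tool's x, y, z in mm, then the turn, a rotation vector about the tool's x, y, z in rad, then the finger opening in mm, from 0 to 87.6. In form: [[[x, y, z, wx, wy, wz, fingers], ...]]. A call has 1 to 20 rows; each row is the pose to reach, as a shift and turn from the pose commanded when the call began, along the tool's axes at that moment; what a row does not reach only later rows make up. A row lasts 1/8 s, in which the tool goes at most 62.5 mm and 10.7 degrees, less where a joint would pass 70% of its speed; a pose out of reach is approached as far as the arm can. A call with a gripper value outside its range is refused whole. The fingers move at their own pace and stop on an object; FORCE is the grip in N (left out, the last holds). Time passes only in rows, so rows that repeat a pose let the fingers close. It gives the time, the measured TCP pose, the force, the opening and the grip force at its end, in the units of the state.
- arm.get_state(): the state, without advancing time (a new reading comes with each control period).
- grab_frame(name): name is "scene" or "top" or "wrist"; returns (picture, depth): 400x640x3 uint8, blue, green, red; 400x640 float32, m along the optical axis (not along the pixel's ray), 0 where there is no reading.
- camera_params(name): a dict with "mtx" (3x3 intrinsics, pixels), "R" (3x3) and "t" (3): a world point X has camera coordinates R X + t. Camera axes: x right, y down, z forward; pixel columns grow to the right and rows downward; lengths in m; the calibration is good to about 2 mm. The wrist camera is an equidistant fisheye: a pixel r from the principal point sees the ray r / f radians off the axis. A picture is of the moment at which its call begins: read the wrist's pose just before it. camera_params takes no time and is no camera call; for the wrist camera it gives the pose at the moment of the call.
- arm.job_done(): hands the job in; it is judged then, once.
Trained networks look in the newest picture that a camera, given by its name, has taken for a name from the list of things; names that differ only in an ending like _2 or _b are one class to them, and where a whole thing is asked for, a point or a joint stands for the part that bears it (a point fixed in the world has none). Each returns a list of dicts, best first, with "confidence" (0 to 1); they miss things now and then, are a little off and sometimes report something else, mostly with a low value. They report only what shows in the picture. A call takes as long as a camera call. They do not tell look-alikes from the thing itself.
- spot_in(query, camera): "uv" ([column, row] in pixels, amid what is visible of it).
The state is a dict: "t": time; "q": joint angles; "qd": joint speeds; "joint_efforts": joint torques, N m; "eef_pos": TCP position; "ee_rot": TCP orientation; "force": force on the tool from outside, world axes, zero at the start; "moment": the same for the moment, N m; "width": finger opening in m; "gripper_force": force on a finger pad.
Only numpy, scipy, OpenCV 4.12 (cv2) and the standard library are available. Lean on these libraries where they do the work, as an engineer would, in place of code of your own. Each camera call takes 0.05 s, during which the arm holds its last target. There are 200 camera calls.

## Working session

There is one attempt and no reset: what is moved stays moved. The work goes in short steps, Python scripts to look and compute and a shell command to move; the robot and the scene stay as the last step left them, time stands still between calls to the robot, and variables do not carry over. Pictures are saved under pics/ and viewed, at most 10 in all, crops included, and the job is handed in when it is done.

```bash
mkdir -p pics; ls; python3 - <<'E'
from station import *
import cv2,numpy as np
s=arm.get_state();print(s['t'],s['eef_pos'],s['ee_rot'],s['force'],s['width'])
for c in ('top','scene'):
    im,d=grab_frame(c);cv2.imwrite(f'pics/{c}1.png',im);np.save(f'{c}d.npy',d)
    for q in('heater','glass_at_cap','glass_end','clips'):print(c,q,[(np.round(r['uv']),round(r['confidence'],2)) for r in spot_in(q,c)])
    p=camera_params(c);print(p)
E
```

```text
pics
0.0 [ 0.24061027 -0.63012763  0.22560922] [ 3.13993088e+00 -1.51627731e-04 -2.77691244e+00] [-1.1875271   0.91277917  0.20025394] 0.08769696995967338
top heater [(array([188., 217.]), 0.95), (array([257., 284.]), 0.94), (array([329., 162.]), 0.88), (array([314., 161.]), 0.57)]
top glass_at_cap [(array([196., 217.]), 0.91), (array([332., 162.]), 0.68)]
top glass_end [(array([254., 286.]), 0.87), (array([192., 218.]), 0.64)]
top clips [(array([320., 163.]), 0.66), (array([269., 124.]), 0.33)]
{'mtx': array([[402.82810939,   0.        , 313.41946424],
       [  0.        , 402.82810939, 201.6391712 ],
       [  0.        ,   0.        ,   1.        ]]), 'R': array([[-0.03011013, -0.99944441, -0.01429159],
       [-0.98604673,  0.03204242, -0.16335583],
       [ 0.163723  ,  0.00917351, -0.9864637 ]]), 't': array([0.11417524, 0.43505746, 1.25368217])}
scene heater [(array([140., 230.]), 0.76), (array([334., 249.]), 0.65), (array([409., 141.]), 0.58), (array([212., 284.]), 0.36)]
scene glass_at_cap [(array([412., 137.]), 0.72), (array([145., 226.]), 0.71), (array([331., 251.]), 0.68), (array([314., 125.]), 0.65)]
scene glass_end [(array([411., 144.]), 0.9), (array([318., 129.]), 0.88), (array([146., 227.]), 0.81), (array([331., 252.]), 0.8)]
scene clips [(array([302., 262.]), 0.47)]
{'mtx': array([[404.02147679,   0.        , 316.75837789],
       [  0.        , 404.02147679, 197.16281158],
       [  0.        ,   0.        ,   1.        ]]), 'R': array([[ 0.6409448 ,  0.76749066,  0.01215931],
       [ 0.61798401, -0.5065638 , -0.60123946],
       [-0.4552862 ,  0.39287556, -0.79897639]]), 't': array([-0.34348895, -0.17733414,  1.28257476])}
```

View pics/top1.png

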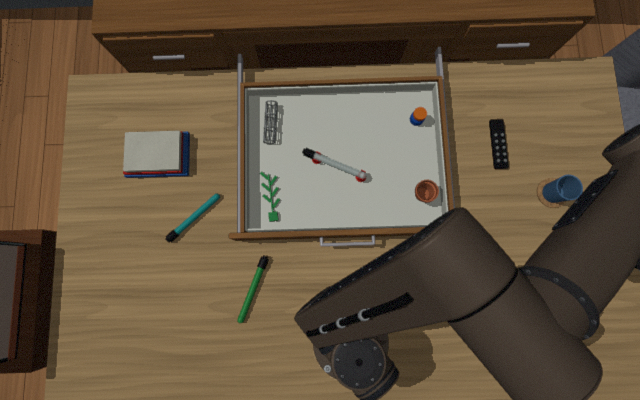

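View pics/scene1.png

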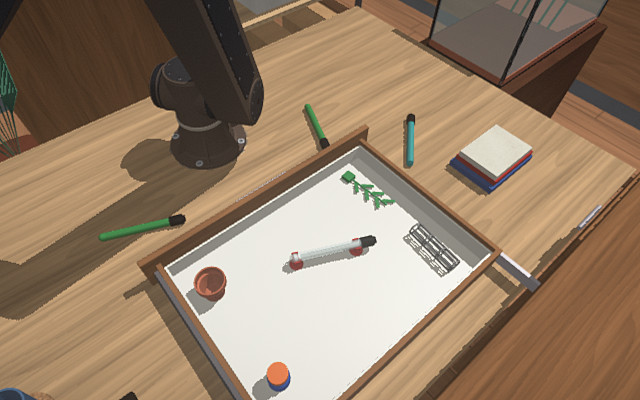

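Things shaped like the heater: the teal one at top (193,217), the green one at top (254,288), another green one at scene (140,230), and the clear one at top (336,163) / scene (330,250). Only the last is clear, black-capped and in red clips inside the tray. I'll confirm it in enlarged crops.

```bash
python3 - <<'E'
import cv2,numpy as np
a=cv2.imread('pics/top1.png')[138:193,295:383];b=cv2.imread('pics/scene1.png')[225:280,280:386]
f=lambda i,w:cv2.resize(i,None,fx=7,fy=7,interpolation=cv2.INTER_CUBIC)
cv2.imwrite('pics/ct.png',cv2.resize(a,None,fx=9,fy=9,interpolation=2));cv2.imwrite('pics/cs.png',cv2.resize(b,None,fx=7,fy=7,interpolation=2))
E
```

```text
(no output)
```

View pics/ct.png

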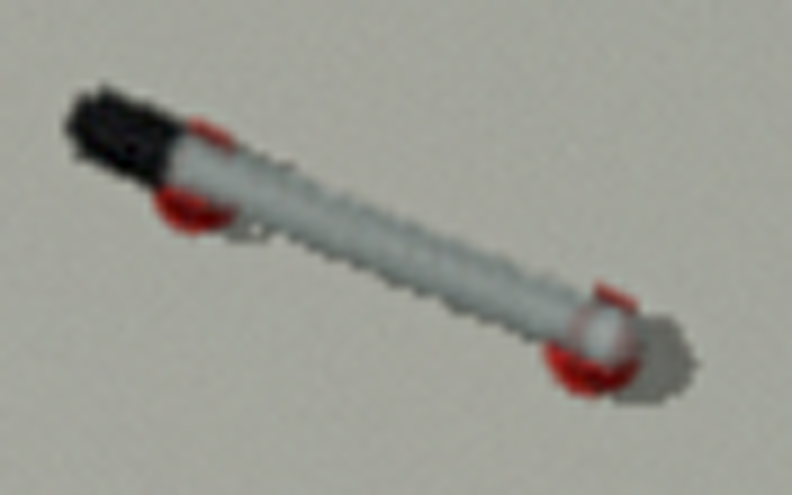

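View pics/cs.png

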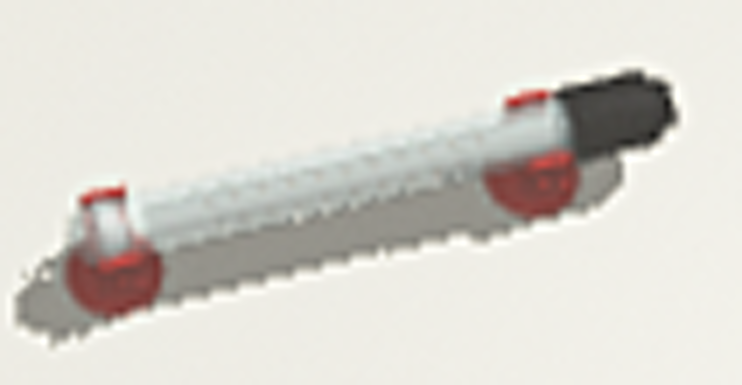

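The crops confirm it: clear glass in two red clips. In the top view the cap face is at about (170,160) in the crop, i.e. (313.9,155.8), and the dome tip at (365,175.5). In the scene view they are at (361,243) and (290,259).

```bash
cat > h.py <<'E'
from station import *
import cv2,numpy as np
def P(c):
    p=camera_params(c);return p['mtx']@np.c_[p['R'],p['t']]
def tri(a,b):
    X=cv2.triangulatePoints(P('top'),P('scene'),np.array(a,float)[:,None],np.array(b,float)[:,None]);return (X[:3]/X[3]).ravel()
def atz(c,uv,z):
    p=camera_params(c);r=p['R'].T@np.linalg.inv(p['mtx'])@[*uv,1];o=-p['R'].T@p['t'];return o+r*(z-o[2])/r[2]
E
python3 - <<'E'
from h import *
ct=lambda x,y:((x+.5)/9-.5+295,(y+.5)/9-.5+138)
cs=lambda x,y:((x+.5)/7-.5+280,(y+.5)/7-.5+225)
a,b=ct(170,160),ct(633,340);c,d=cs(569,126),cs(68,238)
A,B=tri(a,c),tri(b,d);print(A,B,np.linalg.norm(A-B))
for n,pa,ps in(('cap',a,c),('end',b,d)):print(n,atz('top',pa,.043),atz('scene',ps,.043))
# black cap blob centroid
for cam,roi in(('top',(295,138,30,25)),('scene',(350,225,36,30))):
    im=cv2.imread(f'pics/{cam}1.png');x,y,w,h=roi
    m=im[y:y+h,x:x+w].max(2)<80;v,u=np.nonzero(m);print(cam,m.sum(),atz(cam,(u.mean()+x,v.mean()+y),.043))
for cam in('top','scene'):
    d=np.load(cam+'d.npy');print(d.shape)
    for q in(a,b) if cam=='top' else (c,d):pass
E
```

```text
[0.59119183 0.09668243 0.04048835] [ 0.51615332 -0.06894083  0.04518919] 0.18188991350103828
cap [0.58976889 0.09577474 0.043     ] [0.59267438 0.09644454 0.043     ]
end [ 0.51768462 -0.06757805  0.043     ] [ 0.5141461  -0.06992191  0.043     ]
top 94 [0.59769005 0.11051817 0.043     ]
scene 130 [0.59998129 0.11312224 0.043     ]
(400, 640)
(400, 640)
```

```bash
cat >> h.py <<'E'
from scipy.spatial.transform import Rotation as Rn
def need(p,yaw):
    s=arm.get_state();R=Rn.from_euler('xyz',s['ee_rot']);T=Rn.from_euler('xyz',[np.pi,0,yaw])
    return 1000*R.inv().apply(np.array(p)-s['eef_pos']),(R.inv()*T).as_rotvec()
E
python3 - <<'E'
from h import *
A=np.array([.5912,.0965]);u=np.array([-.413,-.910])
print(need([*(A+.013*u),.15],np.arctan2(u[1],u[0])))
E
```

```text
(array([-577.49258694,  545.06860738,   76.56820585]), array([-1.15917323e-06,  2.17326058e-05, -7.79977996e-01]))
```

```bash
python3 -m jog '[[[-20,19,0,0,0,-0.03,0],[-54,51,0,0,0,-0.07,0],[-90,85,0,0,0,-0.12,0],[-126,119,0,0,0,-0.17,0],[-162,153,0,0,0,-0.22,0],[-200,189,0,0,0,-0.27,0],[-238,225,0,0,0,-0.32,0],[-276,260,0,0,0,-0.37,0],[-314,296,0,0,0,-0.42,0],[-352,332,0,0,0,-0.47,0],[-390,368,0,0,0,-0.52,0],[-428,404,10,0,0,-0.58,0],[-466,440,20,0,0,-0.63,0],[-504,476,35,0,0,-0.68,0],[-536,506,50,0,0,-0.73,0],[-560,528,62,0,0,-0.76,0],[-572,540,70,0,0,-0.78,0],[-577,545,76,0,0,-0.78,0],[-577,545,76,0,0,-0.78,0],[-577,545,76,0,0,-0.78,0]]]'
python3 - <<'E'
from h import *
s=arm.get_state();print(s['t'],s['eef_pos'],s['ee_rot'],s['force'],s['width'],s['q'])
im,d=grab_frame('wrist');cv2.imwrite('pics/w1.png',im)
p=camera_params('wrist');print(p)
im,d=grab_frame('top');cv2.imwrite('pics/t2.png',im)
for i in range(4):grab_frame('top');print(arm.get_state()['force'])
E
```

```text
t: 3.0
eef_pos: [0.5853, 0.0836, 0.1511]
ee_rot: [-3.141, 0.0, -1.998]
force: [-0.9, -0.3, 0.4]
width: 0.0006
gripper_force: 0.0
3.0 [0.58526013 0.08364422 0.15113963] [-3.14115576e+00  4.00617701e-04 -1.99775177e+00] [-0.89608152 -0.32676077  0.43001224] 0.0005745830868638135 [ 4.72419062e-01  2.81344597e-01 -2.82035403e-01  1.09842844e-04
 -1.00683088e+00 -8.99433284e-01]
{'mtx': array([[309.70691629,   0.        , 324.56856321],
       [  0.        , 309.70691629, 200.04415734],
       [  0.        ,   0.        ,   1.        ]]), 'R': array([[-9.10266406e-01,  4.14022836e-01,  4.00892928e-04],
       [ 3.96706569e-01,  8.71917112e-01,  2.87026910e-01],
       [ 1.18486150e-01,  2.61429990e-01, -9.57922435e-01]]), 't': array([ 0.49885839, -0.31902194,  0.22853465])}
[-0.24971264  0.04952451 -0.16176084]
[ 0.38706814 -0.15051826 -1.19842685]
[ 0.79300961 -0.55824041  0.1287685 ]
[-0.38485744  0.37818467  0.04121472]
```

View pics/w1.png

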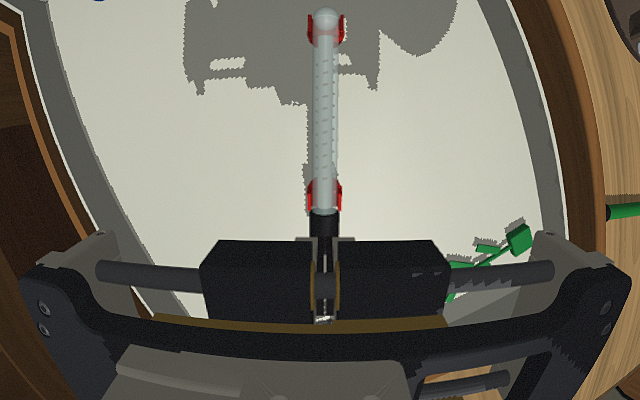

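The wrist view shows the tube running straight ahead of the fingers, with the cap face at about (325,210) and the dome tip at (326,9). I'll convert those to world positions.

```bash
python3 - <<'E'
from h import *
p=camera_params('wrist');R,t,K=p['R'],p['t'],p['mtx'];o=-R.T@t
def f(uv,z):
    w=cv2.fisheye.undistortPoints(np.array([[uv]],float),K,np.zeros(4)).ravel();r=R.T@[*w,1];return o+r*(z-o[2])/r[2]
for uv,z in(((325,210),.047),((324.5,180),.043),((326.5,60),.043),((326,9),.043)):print(uv,f(uv,z))
im=cv2.imread('pics/w1.png')
for v in (170,150,130,100,70):
    print(v,im[v,300:350].astype(int).sum(1).tolist())
print(im[195:225:2,325].astype(int).sum(1))
s=arm.get_state();print(s['t'],s['eef_pos'])
E
```

```text
(325, 210) [0.58963518 0.09273249 0.047     ]
(324.5, 180) [0.57903833 0.06832641 0.043     ]
(326.5, 60) [ 0.53412801 -0.02646619  0.043     ]
(326, 9) [ 0.51514421 -0.06925149  0.043     ]
170 [612, 555, 318, 323, 339, 348, 345, 341, 347, 356, 344, 326, 318, 360, 382, 405, 418, 428, 421, 446, 458, 459, 474, 482, 490, 483, 485, 483, 471, 475, 456, 436, 449, 451, 425, 402, 467, 584, 627, 627, 622, 621, 615, 617, 619, 623, 619, 617, 625, 615]
150 [602, 612, 599, 600, 607, 620, 553, 300, 326, 344, 344, 327, 307, 360, 382, 399, 412, 413, 425, 441, 455, 459, 468, 474, 492, 487, 479, 481, 471, 472, 456, 431, 463, 493, 515, 521, 483, 536, 583, 619, 610, 607, 607, 606, 604, 616, 612, 605, 617, 611]
130 [592, 596, 596, 593, 593, 600, 617, 599, 388, 340, 354, 340, 296, 344, 379, 399, 410, 426, 422, 433, 457, 457, 474, 483, 482, 464, 458, 460, 474, 478, 468, 436, 481, 524, 535, 528, 488, 510, 579, 606, 602, 597, 605, 603, 594, 603, 597, 600, 601, 601]
100 [353, 345, 341, 346, 346, 356, 345, 349, 344, 342, 344, 343, 301, 347, 371, 389, 391, 380, 424, 443, 449, 456, 465, 480, 480, 493, 488, 481, 481, 470, 455, 446, 481, 522, 543, 518, 495, 446, 581, 592, 590, 593, 584, 597, 589, 591, 586, 588, 584, 599]
70 [343, 349, 343, 349, 352, 345, 348, 350, 344, 342, 340, 345, 315, 337, 365, 387, 406, 410, 421, 425, 442, 456, 461, 477, 490, 506, 482, 481, 482, 470, 461, 453, 432, 387, 393, 412, 414, 385, 332, 349, 343, 341, 346, 339, 347, 353, 350, 340, 349, 346]
[506 500 503 502 506 512 508 412 397 409 215 100 116 111 126]
3.3 [0.5853971  0.08411609 0.150922  ]
```

```bash
python3 - <<'E'
from h import *
p=camera_params('wrist');R,t,K=p['R'],p['t'],p['mtx'];o=-R.T@t
def f(uv,z):
    w=cv2.fisheye.undistortPoints(np.array([[uv]],float),K,np.zeros(4)).ravel();r=R.T@[*w,1];return o+r*(z-o[2])/r[2]
s=arm.get_state();M=Rn.from_euler('xyz',s['ee_rot']).inv()
tl=lambda q:np.round(1000*M.apply(np.array(q)-s['eef_pos']),1)
print('cam',tl(o))
print('w',[tl(f((325.2,v),.043)) for v in(170,120,70)],'cap',tl(f((325,212),.054)),'end',tl(f((326,9),.043)))
print('tri',tl([.5912,.0967,.043]),tl([.5162,-.0689,.043]))
print(s['t'],s['ee_rot'],s['eef_pos'])
E
```

```text
cam [  78.4   -0.9 -159.1]
w [array([ 2.610e+01, -1.000e-01,  1.079e+02]), array([ 6.980e+01, -1.000e-01,  1.079e+02]), array([ 1.131e+02, -1.000e-01,  1.079e+02])] cap [-9.1 -0.3 96.9] end [168.7   0.6 107.9]
tri [-13.8  -0.  107.9] [168.   -0.3 107.9]
3.3 [-3.14125929e+00  4.08326869e-04 -1.99724118e+00] [0.5853971  0.08411609 0.150922  ]
```

```bash
cat > fz.py <<'E'
from h import *
L=[]
for i in range(8):
    grab_frame('top');s=arm.get_state();L.append([*s['force'],*s['eef_pos']])
L=np.array(L);print('t',s['t'],'F',L[:,:3].mean(0).round(2),'sd',L[:,2].std().round(2),'p',L[:,3:].mean(0).round(4))
E
python3 -m jog '[[[1,0,15,0,0,0,0],[2,0,35,0,0,0,0],[2,0,55,0,0,0,0],[2,0,72,0,0,0,0],[2,0,83,0,0,0,0],[2,0,89,0,0,0,0],[2,0,91,0,0,0,0],[2,0,91,0,0,0,0],[2,0,91,0,0,0,0]]]'; python3 fz.py
```

```text
t: 4.42
eef_pos: [0.5849, 0.0828, 0.0601]
ee_rot: [-3.141, 0.001, -1.997]
force: [1.1, 0.9, -0.2]
width: 0.0005
gripper_force: 0.0
t 4.825 F [0.31 0.16 0.11] sd 0.43 p [0.5847 0.0827 0.0598]
```

```bash
python3 -m jog '[[[0,0,1.5,0,0,0,0],[0,0,3,0,0,0,0],[0,0,4,0,0,0,0],[0,0,5,0,0,0,0],[0,0,5,0,0,0,0]]]'; python3 fz.py; python3 -m jog '[[[0,0,0.5,0,0,0,0],[0,0,1,0,0,0,0],[0,0,1,0,0,0,0]]]'; python3 fz.py
```

```text
t: 5.45
eef_pos: [0.5845, 0.0826, 0.0545]
ee_rot: [3.141, -0.0, -1.997]
force: [0.4, -0.3, 1.0]
width: 0.0008
gripper_force: 0.0
t 5.85 F [0.35 0.06 0.06] sd 0.55 p [0.5846 0.0826 0.0546]
t: 6.22
eef_pos: [0.5847, 0.0826, 0.0537]
ee_rot: [-3.141, 0.0, -1.997]
force: [-0.1, -0.7, 2.3]
width: 0.0004
gripper_force: 0.9
t 6.625 F [ 0.11 -0.48  2.  ] sd 0.43 p [0.5847 0.0826 0.0537]
```

```bash
python3 -m jog '[[[0,0,0.3,0,0,0,0],[2,0,0.3,0,0,0,0],[5,0,0.3,0,0,0,0],[8,0,0.3,0,0,0,0],[11,0,0.3,0,0,0,0],[14,0,0.3,0,0,0,0],[17,0,0.3,0,0,0,0],[20,0,0.3,0,0,0,0],[23,0,0.3,0,0,0,0],[26,0,0.3,0,0,0,0],[29,0,0.3,0,0,0,0],[32,0,0.3,0,0,0,0],[35,0,0.3,0,0,0,0],[38,0,0.3,0,0,0,0],[41,0,0.3,0,0,0,0],[44,0,0.3,0,0,0,0],[47,0,0.3,0,0,0,0],[50,0,0.3,0,0,0,0]]]'; python3 fz.py
```

```text
t: 8.88
eef_pos: [0.5638, 0.0369, 0.0533]
ee_rot: [3.142, -0.0, -1.997]
force: [1.1, 0.8, 2.3]
width: 0.0008
gripper_force: 1.1
t 9.275 F [0.01 0.19 2.3 ] sd 0.4 p [0.5636 0.0367 0.0532]
```

```bash
python3 -m jog '[[[2,0,0,0,0,0,0],[5,0,0,0,0,0,0],[8,0,0,0,0,0,0],[11,0,0,0,0,0,0],[14,0,0,0,0,0,0],[17,0,0,0,0,0,0],[20,0,0,0,0,0,0],[23,0,0,0,0,0,0],[26,0,0,0,0,0,0],[29,0,0,0,0,0,0],[32,0,0,0,0,0,0],[35,0,0,0,0,0,0],[38,0,0,0,0,0,0],[41,0,0,0,0,0,0],[44,0,0,0,0,0,0],[47,0,0,0,0,0,0],[50,0,0,0,0,0,0],[53,0,0,0,0,0,0],[56,0,0,0,0,0,0]]]'; python3 fz.py
```

```text
t: 11.65
eef_pos: [0.5407, -0.0141, 0.0533]
ee_rot: [-3.142, -0.0, -1.997]
force: [0.4, 0.8, 1.9]
width: 0.0002
gripper_force: 1.1
t 12.05 F [-0.42  0.2   1.89] sd 0.43 p [ 0.5404 -0.0142  0.0532]
```

```bash
python3 -m jog '[[[2,0,0,0,0,0,0],[5,0,0,0,0,0,0],[8,0,0,0,0,0,0],[11,0,0,0,0,0,0],[14,0,0,0,0,0,0],[17,0,0,0,0,0,0],[20,0,0,0,0,0,0],[23,0,0,0,0,0,0],[26,0,0,0,0,0,0],[29,0,0,0,0,0,0],[32,0,0,0,0,0,0],[35,0,0,0,0,0,0],[38,0,0,0,0,0,0],[41,0,0,0,0,0,0],[44,0,0,0,0,0,0],[47,0,0,0,0,0,0],[50,0,0,0,0,0,0],[53,0,0,0,0,0,0],[56,0,0,0,0,0,0],[56,0,0,0,0,0,0]]]'; python3 fz.py
```

```text
t: 14.55
eef_pos: [0.5173, -0.0652, 0.0532]
ee_rot: [3.141, -0.0, -1.997]
force: [0.1, -0.2, 2.6]
width: 0.0005
gripper_force: 1.0
t 14.95 F [-0.17 -0.72  2.07] sd 0.5 p [ 0.5173 -0.0651  0.0532]
```

Still about 2 N of contact, 4 mm short of the very tip and on the dome. Lifting straight up, gently at first.

```bash
python3 -m jog '[[[0,0,-1,0,0,0,0],[0,0,-3,0,0,0,0],[0,0,-8,0,0,0,0],[0,0,-20,0,0,0,0],[0,0,-45,0,0,0,0],[0,0,-75,0,0,0,0],[0,0,-105,0,0,0,0],[0,0,-135,0,0,0,0],[-20,0,-160,0,0,0,0],[-60,-30,-170,0,0,0,0],[-70,-70,-175,0,0,0,0],[-70,-110,-175,0,0,0,0],[-70,-150,-175,0,0,0,0],[-70,-180,-175,0,0,0,0],[-70,-190,-175,0,0,0,0],[-70,-190,-175,0,0,0,0]]]'
python3 - <<'E'
from h import *
o=[]
for c in('scene','top'):o.append(grab_frame(c)[0])
a=cv2.imread('pics/scene1.png')
cv2.imwrite('pics/ba.png',np.vstack([cv2.resize(i[150:390,140:500],None,fx=1.2,fy=1.2) for i in(a,o[0])]))
cv2.imwrite('pics/end.png',o[0]);print(cv2.absdiff(a,o[0]).max(2)[225:280,280:386].mean(),arm.get_state()['force'])
E
```

```text
t: 16.95
eef_pos: [0.7194, -0.0799, 0.2282]
ee_rot: [3.141, -0.0, -1.997]
force: [-0.7, -1.1, 0.3]
width: 0.0004
gripper_force: 0.0
81.3991423670669 [-0.11582765  0.15247878 -0.03993196]
```

View pics/ba.png

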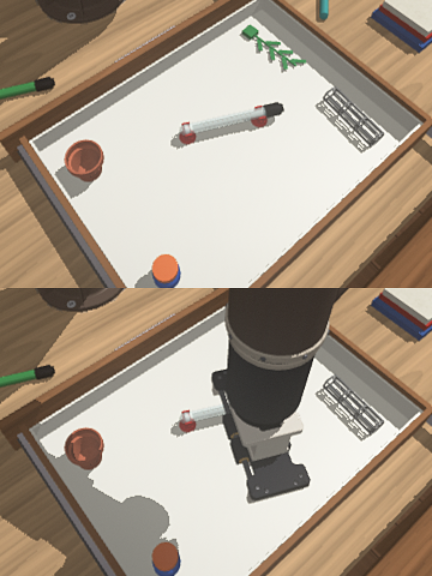

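The visible clip, glass end, pot, jar and guard are where they were. The arm hides the cap end and the stem here, but it passed well above them. The hand is clear, at 0 N.

```bash
python3 -c "
from station import arm
print(arm.job_done())"
```

```text
the job is handed in; nothing more can be done
None
```

I handed the job in at about 17 s: the closed fingertips stroked the glass top from about 13 mm past the cap onto the rounded end, reading about 2 N at each stop, then lifted clear. In the last picture the visible end of the heater, the pot, jar and guard had not moved; the arm hid the cap end and the stem.

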